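Fit the reamer on the citrus juicer and hold it down on its start switch

TASK

Fit the orange reamer cone to the citrus juicer: set it over the drive spindle, turn it until the splines mesh and it drops fully home, then press it all the way down against the spring of the start switch. Finish while still gripping the cone and holding it pressed down; do not let go. Leave the jars, the mill and the shaker standing where they are.

Things in the scene. Friction and masses are not known exactly. Their poses are not given: they have to be found in the camera images.
- reamer: Loose orange plastic juicer cone, about 90 g, standing upright on the table: 68 mm tall; ribbed round body 47 mm in diameter with straight sides from 4 to 46 mm height, domed above; a thin skirt 74 mm in diameter and 3.5 mm high at the foot. It is gripped across the body. Origin: centre of the underside; z up to the tip.
- reamer_socket (a point): Mouth of the splined socket in the cone's underside, on its axis, 8 mm above the underside (below it the recess is round, 35 mm wide). The socket is a cross, open 8 to 36 mm above the underside: slots 8.4 mm wide along the cone's own +x, +y, -x and -y. Every quarter turn fits equally. Axes as the cone's.
- juicer: Citrus juicer, fixed to the table: white round motor base, clear jug with a handle at its own -y, white strainer dish on top. 128 mm diameter (handle to 93 mm from the axis); strainer rim 109 mm above the table, strainer floor 88 mm. Origin: centre of the underside; z up.
- spindle_seat (a point): Shoulder of the upright drive spindle (disc 42 mm wide), on its axis, 104 mm above the table while the switch is up: the cone's underside rests on it when home. Resting on unmeshed splines, the underside is 10 mm above it. Moves down with the spindle, does not turn with it.
- spindle_nose (a point): Tip of the spindle, 34 mm above its shoulder: a pilot pin 8.4 mm in diameter with a tapered nose. Below it four steel splines in a cross, 5 mm thick, 27 mm across, flat tops 18 mm above the shoulder. Their angle varies and is not given: look, or feel by turning (within 45 degrees either way). The gearbox holds them against 0.2 N m. The point does not turn with them.
- switch (a joint): How far the spindle is pressed down into the juicer, m: 0 up, 0.008 at the bottom stop. Spring: 3 N to start it moving, 7.8 N at the bottom. It also gives when the cone is pressed on it unmeshed.
- honey_jar: Bystander: glass jar with a red cap, 60 mm wide, 86 mm tall. Origin: centre of the underside.
- jam_jar: Bystander: jam jar with a pale cap, 62 mm wide, 99 mm tall. Origin: centre of the underside.
- pepper_mill: Bystander: wooden pepper mill, 58 mm wide, 150 mm tall. Origin: centre of the underside.
- salt_shaker: Bystander: grey salt shaker, 44 mm wide, 90 mm tall. Origin: centre of the underside.

How it is judged:
By the outcome, as a careful person would: the job done as asked, in the order asked, and still so for the second after the job is handed in, while the arm keeps its last pose, push and grip.
It also fails if it takes over 58 s, if anything falls off the work surface, if the arm or the gripper's body presses on something with over 40 N, if the wrist force passes 120 N, or if a joint passes its speed limit or range.

ROBOT

A 6-joint arm with a two-finger parallel gripper is mounted at the origin on a cart in front of the work surface, level with it; the furniture and walls round the work are solid. World frame = base frame: x ahead of the robot, y to its left, z up, the work surface at z = 0. Lengths are in m, angles in degrees, forces in N, time in s.
With the tool pointing down it reaches from about 0.35 to 0.875 m from the base axis. Payload 4.2 kg.
Tool frame: the origin (TCP) lies between the finger pads; the fingertips stand 14 mm ahead of it and the grasp point (between the pads) lies 5 mm behind it (r.tcp_to_tips is the distance from the TCP to the fingertips, in m); y points along the fingers, x is the direction in which the jaws open and shut, and the axes are right-handed (so a half turn about y gives the same grasp; the last joint's range is limited). The gripper opens to 87 mm and grips with 3 to 60 N. Pads are 19 mm wide; open, the fingers measure 117 mm over their backs; the gripper's body (75 mm by 190 mm) begins 51 mm behind the grasp point.
Start: joints at [-53.136, 22.042, 0.453, 0, -68.411, -14.817], TCP at [0.235, -0.579, 0.237] pointing down, gripper open.
Joint ranges: [-179.83, 179.83], [-69.29, 118.12], [-61.27, 80.66], [-181.25, 117.63], [-171.15, -9.14], [-177.46, 177.46]. Speed limits (degrees/s): [159.86, 159.86, 180, 180, 180, 180].

INTERFACE

Orientations are given as a 3x3 rotation matrix whose columns are the frame's x, y, z axes.
In Python, from station import sense, optics, ticket, r gives the robot as it stands.
- The arm moves only by the tool carry_out, never from a script. Its argument "steps" is a list that holds one entry, the list of rows, each a list of 6 numbers: the shift along the world's x, y, z in cm, then the turn, a rotation vector about the world's x, y, z in rad. A call has 1 to 20 rows; each row is the pose to reach, as a shift and turn from the pose commanded when the call began; what a row does not reach only later rows make up. A row lasts 1/8 s, in which the tool goes at most 62.5 mm and 10.7 degrees, less where a joint would pass 70% of its speed; a pose out of reach is approached as far as the arm can. A call with a gripper value outside its range is refused whole. "fingers" is the closure in counts, from 0 (fully open) to 255 (shut), set as the call begins (left out, the last holds). The fingers move at their own pace and stop on an object; the grip force is fixed at half the most. Time passes only in rows, so rows that repeat a pose let the fingers close. It gives the time, the measured TCP pose, the force and the opening at its end, in the units of the state.
- sense(): the state, without advancing time (a new reading comes with each control period).
- optics.capture(name): name is "side" or "top" or "wrist"; returns a dict with "image" (400x640x3 uint8, red, green, blue), "fov_y" (degrees; the focal length in pixels is half the picture's height over the tangent of half this angle, whatever the lens; pixels are square), "cx", "cy" (the principal point, pixels), "k1" (the pictures are not rectified: a ray, as slopes to the right and down, at radius r is drawn at 1 + k1 r^2 times it, then the intrinsics apply), "rvec" (rotation vector, rad) and "tvec" (3), from world to camera coordinates, as OpenCV has them. Camera axes: x right, y down, z forward; pixel columns grow to the right and rows downward; lengths in m; the calibration is good to about 2 mm. A picture is of the moment at which its call begins. There is no depth.
- ticket.finish_job(): hands the job in, once; it reports no verdict.
The state is a dict: "time_s": time; "joints": joint angles; "joint_velocities": joint speeds; "effort": joint torques, N m; "tcp_pos": TCP position; "ee_rot": TCP orientation; "wrist_force": force on the tool from outside, world axes, zero at the start; "moment": the same for the moment, N m; "gripper_width": opening from 0.0 (shut) to 1.0 (fully open).
Only numpy, scipy, OpenCV 4.12 (cv2) and the standard library are available. Lean on these libraries where they do the work, as an engineer would, in place of code of your own. Each camera call takes 0.05 s, during which the arm holds its last target.

## Working session

There is one attempt and no reset: what is moved stays moved. The work goes in short steps, Python scripts to look and compute and a tool call to move; the robot and the scene stay as the last step left them, time stands still between calls to the robot, and variables do not carry over. Pictures are saved under pics/ and viewed, and the job is handed in when it is done.

Besides the shell and the picture viewer there is one more tool, called as a command line: name --argument value ..., lists and objects as JSON in quotes. carry_out: Moves the arm, as the interface text tells. Its arguments: {"type":"object","properties":{"steps":{"type":"array","items":{"type":"array","items":{"type":"array","items":{"type":"number"}}}},"fingers":{"type":"number"}},"required":["steps"]}

```bash
mkdir -p pics; cat > h.py <<'E'
import numpy as np, cv2
from station import sense, optics, ticket, r
def cap(n,f=None):
    d=optics.capture(n)
    if f: cv2.imwrite('pics/'+f,d['image'][:,:,::-1])
    return d
def ray(d,u,v):
    R,_=cv2.Rodrigues(np.array(d['rvec'],float)); t=np.array(d['tvec'],float)
    f=200/np.tan(np.radians(d['fov_y']/2))
    q=np.array([(u-d['cx'])/f,(v-d['cy'])/f]); p=q.copy()
    for _ in range(50): p=q/(1+d['k1']*(p@p))
    return -R.T@t, R.T@np.array([p[0],p[1],1])
def onz(d,u,v,z):
    c,w=ray(d,u,v); return c+w*(z-c[2])/w[2]
def proj(d,P):
    R,_=cv2.Rodrigues(np.array(d['rvec'],float)); t=np.array(d['tvec'],float)
    f=200/np.tan(np.radians(d['fov_y']/2))
    c=R@np.array(P)+t; p=c[:2]/c[2]; p=p*(1+d['k1']*(p@p)); return p*f+[d['cx'],d['cy']]
E
python3 - <<'E'
from h import *
s=sense(); print(s)
for n in('side','top','wrist'):
    d=cap(n,n+'0.png'); c,w=ray(d,320,200); print(n,c,w,d['fov_y'],d['k1'])
E
```

```text
{'time_s': 0.0, 'joints': array([-5.31357367e+01,  2.20908232e+01,  3.81064999e-01, -2.95281051e-02,
       -6.84112643e+01, -1.48173591e+01]), 'joint_velocities': array([-0.00750284,  0.03300389, -0.04199271,  0.00371408, -0.05079692,
       -0.00398172]), 'effort': array([-2.82590872e-04, -3.90666640e+01,  1.87402779e+01,  4.21996325e+00,
        1.10331882e-02, -1.72706127e-04]), 'tcp_pos': array([ 0.23442239, -0.57876184,  0.2354663 ]), 'ee_rot': array([[-3.75188301e-01, -8.83754144e-04, -9.26948196e-01],
       [ 9.26946090e-01,  1.97736728e-03, -3.75189334e-01],
       [ 2.16449216e-03, -9.99997654e-01,  7.73073772e-05]]), 'wrist_force': array([-0.3768441 ,  0.01135028,  0.12195866]), 'moment': array([-0.03334082,  0.02245223,  0.03267011]), 'gripper_width': 1.0006881326233408}
side [ 0.63712442 -0.54812409  0.61071794] [ 0.03317834  0.80399037 -0.59375287] 54.00826800033864 -0.0049291307462962786
top [0.55123597 0.107691   0.94429925] [ 0.15144008  0.02799312 -0.98807026] 51.345710362873774 0.0001167299974548291
wrist [ 0.16084645 -0.60960008  0.3838946 ] [ 0.26834868  0.12401537 -0.95545538] 65.4579400365495 -0.021566563874554856
```

View pics/side0.png

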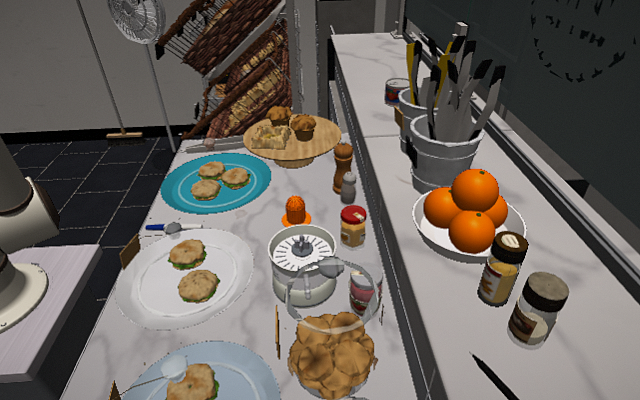

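View pics/top0.png

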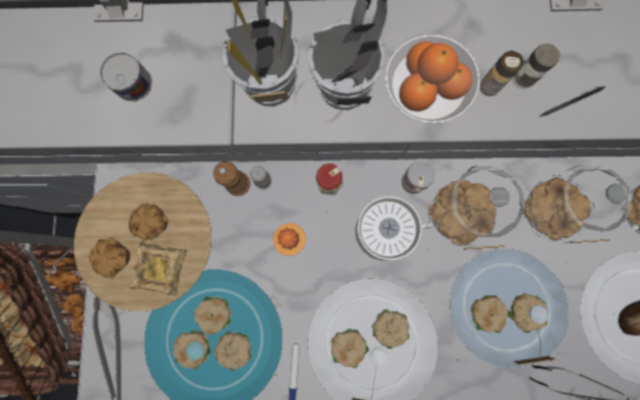

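View pics/wrist0.png

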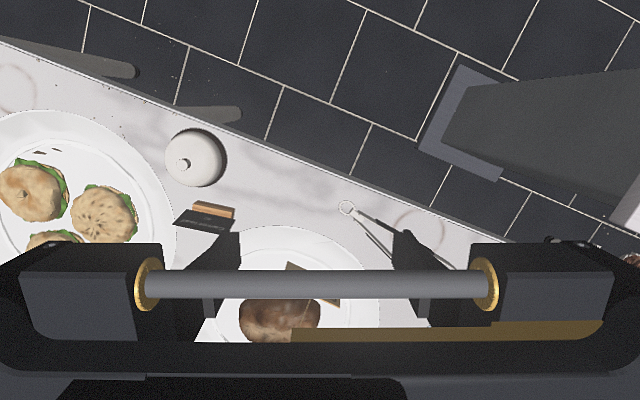

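```bash
python3 - <<'E'
from h import *
d=cap('side'); t=cap('top')
cv2.imwrite('pics/s1.png',cv2.resize(d['image'][130:330,250:400,::-1],None,fx=3.9,fy=3,interpolation=3)[:600] if 0 else cv2.resize(d['image'][140:320,240:400,::-1],None,fx=3.3,fy=3.3,interpolation=3))
cv2.imwrite('pics/t1.png',cv2.resize(t['image'][140:280,200:460,::-1],None,fx=3,fy=3,interpolation=3))
hsv=cv2.cvtColor(t['image'],cv2.COLOR_RGB2HSV)
m=cv2.inRange(hsv,(5,150,120),(22,255,255)); m[:, :260]=0;m[:,320:]=0;m[:210]=0;m[265:]=0
cs,_=cv2.findContours(m,0,1); c=max(cs,key=cv2.contourArea); e=cv2.minEnclosingCircle(c); print(e, cv2.fitEllipse(c))
print('reamer top', onz(t,*e[0],0.003), 'edge', onz(t,e[0][0]+e[1],e[0][1],.003))
hs=cv2.cvtColor(d['image'],cv2.COLOR_RGB2HSV); m=cv2.inRange(hs,(3,180,120),(22,255,255)); m[:185]=0;m[235:]=0;m[:,270:]*=1;m[:,:270]=0;m[:,320:]=0
ys,xs=np.nonzero(m);print('side',xs.min(),xs.max(),ys.min(),ys.max())
i=np.argmin(ys); u=xs[ys==ys.min()].mean()
print('tip', onz(d,u,ys.min(),.066)); 
for n,u,v,z in(('rim',389,228,.109),('mill',227,172,.15),('salt',259,174,.09),('honey',329,175,.086),('jam',419,172,.099)): print(n,onz(t,u,v,z))
E
```

```text
((288.8500061035156, 238.89999389648438), 14.423423767089844) ((288.5709533691406, 238.81857299804688), (27.24285125732422, 28.31205177307129), 19.886491775512695)
reamer top [0.60722787 0.20538845 0.003     ] edge [0.60697477 0.17270923 0.003     ]
side 282 310 196 226
tip [0.60930328 0.21084891 0.066     ]
rim [ 0.62112322 -0.00644276  0.109     ]
mill [0.7305691  0.31271269 0.15      ]
salt [0.73895386 0.26016212 0.09      ]
honey [0.73584567 0.11272643 0.086     ]
jam [ 0.73708126 -0.07302181  0.099     ]
```

View pics/s1.png

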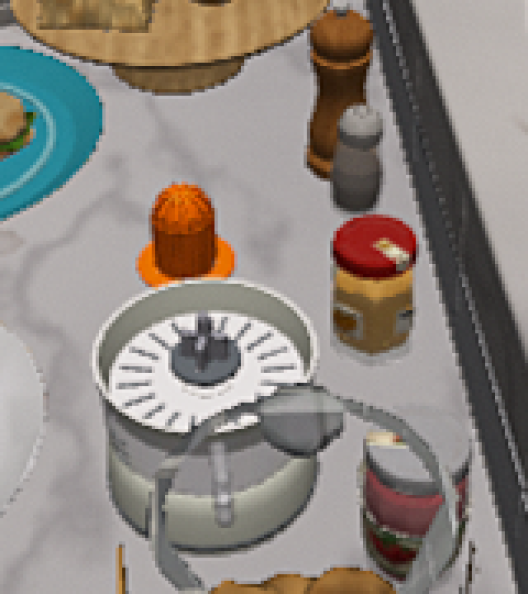

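View pics/t1.png

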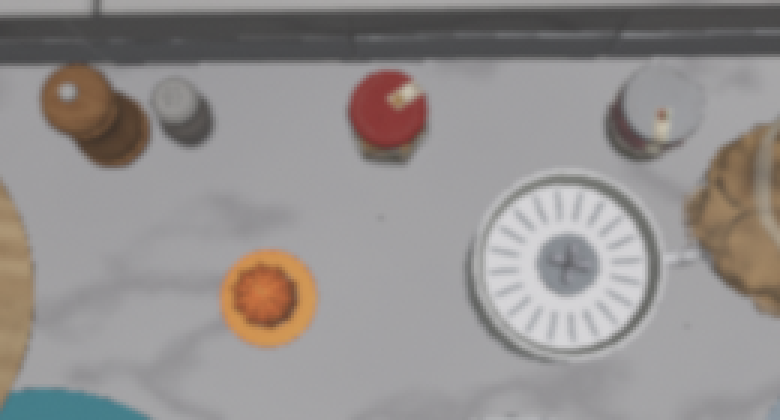

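```bash
python3 - <<'E'
from h import *
d=cap('side'); t=cap('top')
def tri(a,b):
    c1,w1=ray(d,*a);c2,w2=ray(t,*b)
    s=np.linalg.lstsq(np.c_[w1,-w2],c2-c1,rcond=None)[0]
    p,q=c1+w1*s[0],c2+w2*s[1]; return p.round(3),(p-q).round(3)
print('knob',tri((331,268),(500,197)))
print('spindle disc?',tri((303,243),(388.5,228)))
print('tip', tri((295.5,197),(288,237)))
E
```

```text
knob (array([ 0.664, -0.182,  0.227]), array([0.001, 0.   , 0.   ]))
spindle disc? (array([ 0.625, -0.005,  0.112]), array([0.005, 0.   , 0.   ]))
tip (array([0.611, 0.201, 0.07 ]), array([0.003, 0.   , 0.   ]))
```

carry_out --steps '[[[38.5,52,3,0,0,1.257],[38.5,52,3,0,0,1.257],[38.5,52,3,0,0,1.257],[38.5,52,3,0,0,1.257],[38.5,52,3,0,0,1.257],[38.5,52,3,0,0,1.257],[38.5,52,3,0,0,1.257],[38.5,52,3,0,0,1.257],[38.5,52,3,0,0,1.257],[38.5,52,3,0,0,1.257],[38.5,52,3,0,0,1.257],[38.5,52,3,0,0,1.257],[38.5,52,3,0,0,1.257],[38.5,52,3,0,0,1.257]]]'

```text
time_s: 2.1
tcp_pos: [0.6189, -0.0606, 0.2669]
ee_rot: [[-0.998, 0.0, 0.069], [-0.069, -0.0, -0.998], [-0.0, -1.0, 0.0]]
wrist_force: [0.0, 0.2, 0.3]
gripper_width: 0.997
```

```bash
python3 - <<'E'
from h import *
d=cap('wrist','w1.png'); t=cap('top','t2.png')
print(sense()['tcp_pos'],ray(d,320,200)); print(proj(d,[.622,-.006,.104]),proj(d,[.607,.205,.0]))
np.save('w1.npy',d,allow_pickle=True)
E
```

```text
[ 0.61908802 -0.06035798  0.266922  ] (array([ 0.62334293, -0.13993193,  0.41518053]), array([-0.03351608,  0.29340799, -0.95554918]))
[308.58665662 233.25373398] [311.21063569 329.51859432]
```

View pics/w1.png

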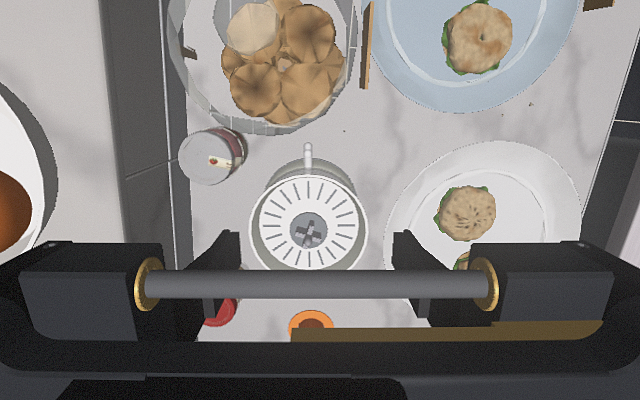

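```bash
python3 - <<'E'
from h import *
d=np.load('w1.npy',allow_pickle=True).item(); im=d['image']
cv2.imwrite('pics/w1z.png',cv2.resize(im[170:272,240:376,::-1],None,fx=5.8,fy=5.8,interpolation=3))
g=cv2.cvtColor(im,cv2.COLOR_RGB2GRAY); print(g[231,280:340:2])
m=((g<165)*255).astype(np.uint8); m2=np.zeros_like(m); cv2.circle(m2,(309,231),26,255,-1); m&=m2
n,l,st,ce=cv2.connectedComponentsWithStats(m); i=1+np.argmax(st[1:,4]); print(st[i],ce[i])
c=max(cv2.findContours((l==i).astype(np.uint8),0,1)[0],key=cv2.contourArea); h=cv2.convexHull(c); e=cv2.fitEllipse(h); print(e)
print('disc',onz(d,*e[0],.104),[np.linalg.norm(onz(d,e[0][0]+e[1][0]/2,e[0][1],.104)-onz(d,*e[0],.104))])
# rim
m=((g>200)*255).astype(np.uint8)
E
```

```text
[234 232 231 232 238 130 146 148  83 100  95 102 104  93 159 178 149 102
 133 149 155 146 144 140 233 231 232 233 236 234]
[290 212  38  36 969] [308.17027864 228.86377709]
((308.2055358886719, 229.603271484375), (35.66463088989258, 37.821998596191406), 95.42454528808594)
disc [ 0.62267436 -0.01021687  0.104     ] [np.float64(0.019211066190792273)]
```

View pics/w1z.png

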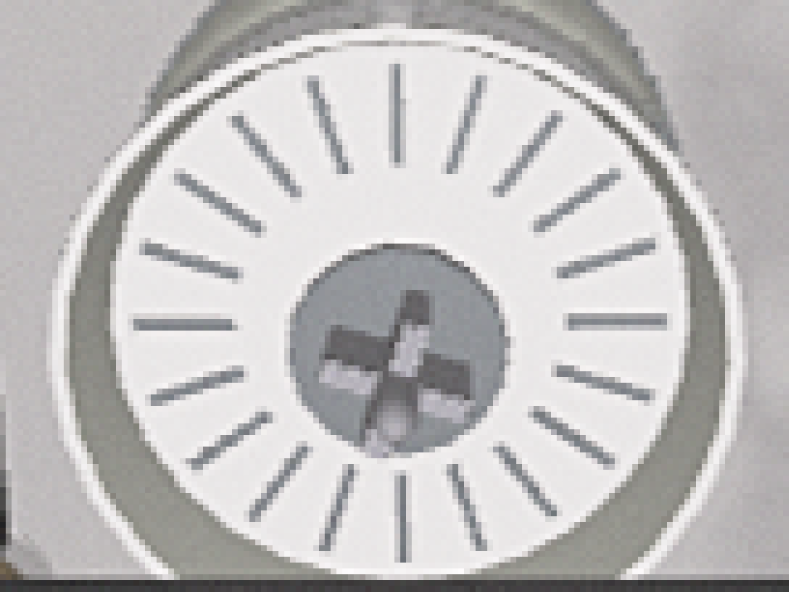

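```bash
python3 - <<'E'
from h import *
d=np.load('w1.npy',allow_pickle=True).item()
P=lambda u,v,z: onz(d,240+u/5.8-.4,170+v/5.8-.4,z)
for z in(.104,): print('disc',P(399,350,z),P(290,350,z),P(508,350,z),P(399,243,z),P(399,457,z))
z=.122
a=[P(322,372,z),P(470,403,z),P(412,325,z),P(372,450,z)]
for p in a: print(p)
for p,q in((a[0],a[1]),(a[2],a[3])): v=q-p; print(np.linalg.norm(v),np.degrees(np.arctan2(v[1],v[0]))%90,(p+q)/2)
print('pin',P(396,425,.138))
hsv=cv2.cvtColor(d['image'],cv2.COLOR_RGB2HSV); m=cv2.inRange(hsv,(8,150,150),(22,255,255)); m[:300]=0
ys,xs=np.nonzero(m); print(xs.min(),xs.max(),ys.min(),ys.max()); v=328; print(onz(d,xs.min(),v,0.003),onz(d,xs.max(),v,0.003),onz(d,xs.mean(),ys.min(),.003))
E
```

```text
disc [ 0.62244815 -0.00983496  0.104     ] [ 0.64265624 -0.00843161  0.104     ] [ 0.60224324 -0.01123198  0.104     ] [ 0.62375475 -0.03083584  0.104     ] [0.62109325 0.01196256 0.104     ]
[ 0.6357414  -0.01226356  0.122     ]
[ 0.60935928 -0.00815093  0.122     ]
[ 0.62053089 -0.02220514  0.122     ]
[0.62610699 0.00214191 0.122     ]
0.026700740100061415 81.13965841062185 [ 0.62255034 -0.01020724  0.122     ]
0.02497742055317022 77.10027617056184 [ 0.62331894 -0.01003161  0.122     ]
pin [ 0.62220653 -0.01048275  0.138     ]
289 332 310 336
[0.64246992 0.20208046 0.003     ] [0.57439247 0.19734871 0.003     ] [0.61180346 0.16621015 0.003     ]
```

carry_out --steps '[[[-1,21,-2,0,0,0],[-1,21,-2,0,0,0],[-1,21,-2,0,0,0],[-1,21,-2,0,0,0],[-1,21,-2,0,0,0]]]'

```text
time_s: 2.82
tcp_pos: [0.6094, 0.1516, 0.2463]
ee_rot: [[-0.997, -0.0, 0.073], [-0.073, -0.0, -0.997], [0.0, -1.0, 0.0]]
wrist_force: [0.0, -0.1, 0.7]
gripper_width: 0.999
```

```bash
python3 - <<'E'
from h import *
d=cap('wrist','w2.png'); t=cap('top','t3.png')
print(sense()['tcp_pos'])
np.save('w2.npy',d,allow_pickle=True)
E
```

```text
[0.60970515 0.14971306 0.24680216]
```

View pics/w2.png

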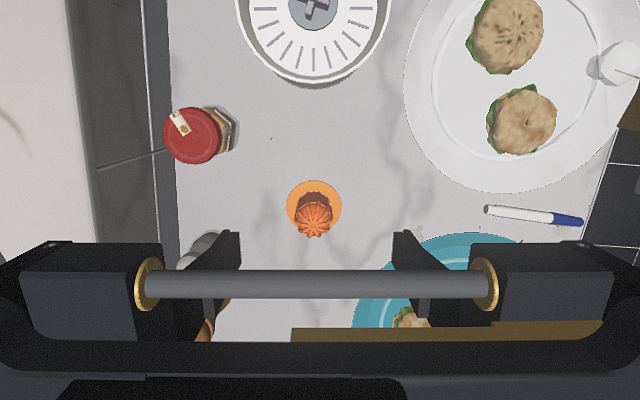

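```bash
python3 - <<'E'
from h import *
d=np.load('w2.npy',allow_pickle=True).item(); im=d['image']
hsv=cv2.cvtColor(im,cv2.COLOR_RGB2HSV); m=cv2.inRange(hsv,(5,120,100),(25,255,255)); m[:170]=0;m[245:]=0;m[:,:270]=0;m[:,360:]=0
# skirt edge only in upper half/sides: 
pts=[]
for v in range(175,222):
    xs=np.nonzero(m[v])[0]
    if len(xs)>5: pts+=[onz(d,xs.min()-.5,v,.0035)[:2],onz(d,xs.max()+.5,v,.0035)[:2]]
p=np.array(pts); A=np.c_[2*p,np.ones(len(p))]; s=np.linalg.lstsq(A,(p**2).sum(1),rcond=None)[0]; print(s[:2],np.sqrt(s[2]+s[:2]@s[:2]))
ys,xs=np.nonzero(m); print(xs.min(),xs.max(),ys.min(),ys.max())
print('tip', onz(d,314,232,.066))
cv2.imwrite('pics/w2z.png',cv2.resize(im[170:250,270:360,::-1],None,fx=7,fy=7,interpolation=3))
E
```

```text
[0.60787641 0.20242606] 0.036138144021688995
286 340 181 237
tip [0.60603563 0.21169013 0.066     ]
```

View pics/w2z.png

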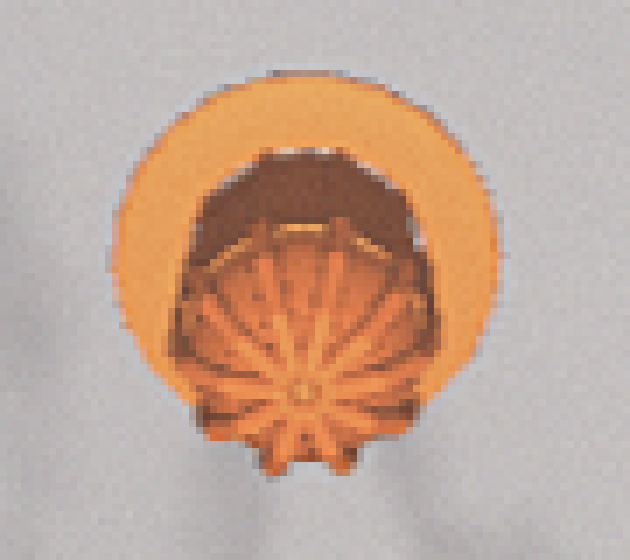

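```bash
python3 - <<'E'
from h import *
d=np.load('w2.npy',allow_pickle=True).item()
print(onz(d,313.4,225.4,.068))
E
```

```text
[0.60732775 0.20288376 0.068     ]
```

carry_out --steps '[[[-0.2,5.3,-3,0,0,0],[-0.2,5.3,-8,0,0,0],[-0.2,5.3,-12,0,0,0],[-0.2,5.3,-16,0,0,0],[-0.2,5.3,-19,0,0,0],[-0.2,5.3,-21,0,0,0],[-0.2,5.3,-22,0,0,0],[-0.2,5.3,-22,0,0,0]]]'

```text
time_s: 3.92
tcp_pos: [0.6079, 0.2026, 0.0264]
ee_rot: [[-0.998, -0.0, 0.069], [-0.069, -0.0, -0.998], [0.0, -1.0, 0.0]]
wrist_force: [-0.6, 0.5, 0.5]
gripper_width: 1.003
```

```bash
python3 - <<'E'
from h import *
s=sense();print(s['tcp_pos'],s['wrist_force'])
d=cap('side'); cv2.imwrite('pics/s3.png',cv2.resize(d['image'][130:270,220:380,::-1],None,fx=4,fy=4,interpolation=3))
E
```

```text
[0.60788919 0.20259034 0.02643883] [-0.57786034  0.46735832  0.50643004]
```

View pics/s3.png

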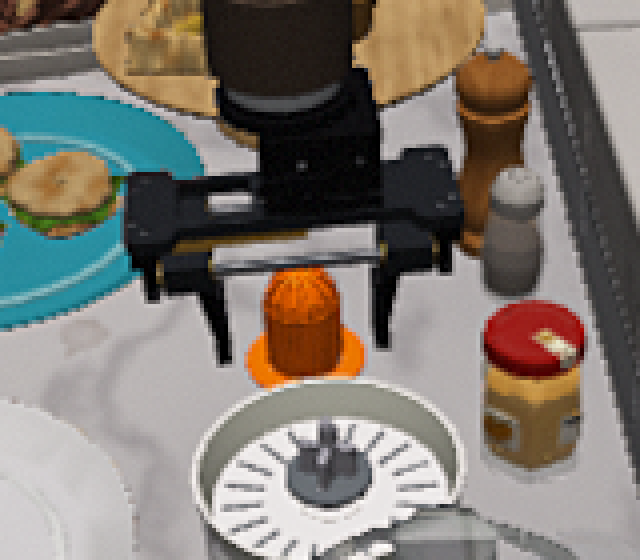

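carry_out --fingers 255 --steps '[[[0,0,0,0,0,0],[0,0,0,0,0,0],[0,0,0,0,0,0],[0,0,0,0,0,0],[0,0,0,0,0,0],[0,0,0,0,0,0],[0,0,0,0,0,0],[0,0,0,0,0,0],[0,0,2,0,0,0],[0,0,7,0,0,0],[0,0,13,0,0,0],[0,0,17,0,0,0],[0,0,17,0,0,0]]]'

```text
time_s: 5.6
tcp_pos: [0.6093, 0.2045, 0.2009]
ee_rot: [[-0.997, 0.007, 0.071], [-0.071, 0.004, -0.997], [-0.008, -1.0, -0.003]]
wrist_force: [0.4, 0.7, -0.9]
gripper_width: 0.535
```

```bash
python3 - <<'E'
from h import *
s=sense();print(s['tcp_pos'],s['wrist_force'],s['gripper_width']*87)
d=cap('side'); cv2.imwrite('pics/s4.png',cv2.resize(d['image'][100:270,220:380,::-1],None,fx=3.5,fy=3.5,interpolation=3))
cap('wrist','w4.png')
E
```

```text
[0.60932759 0.204532   0.20092379] [ 0.40621948  0.7216396  -0.9327091 ] 46.570568201185516
```

View pics/s4.png

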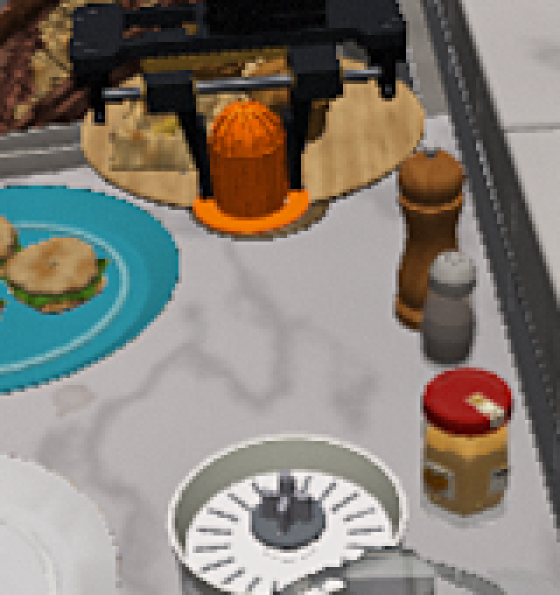

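View pics/w4.png

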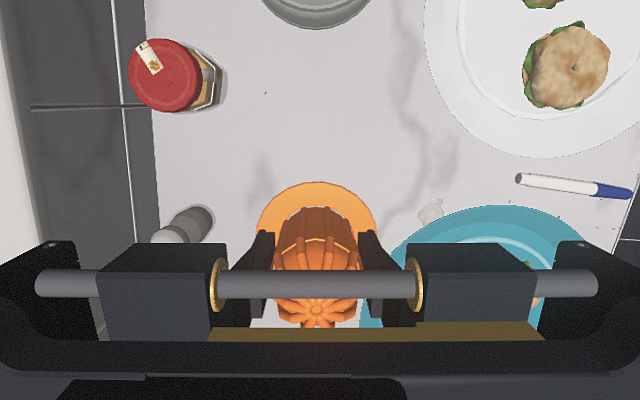

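carry_out --steps '[[[0.5,-6,0,0,0,0],[1,-12,0,0,0,0],[1.4,-17,0,0,0,0],[1.45,-20,-0.5,0,0,0],[1.45,-21.2,-1,0,0,0],[1.45,-21.3,-1.5,0,0,0],[1.45,-21.3,-1.5,0,0,0],[1.45,-21.3,-1.5,0,0,0]]]'

```text
time_s: 6.7
tcp_pos: [0.6223, -0.0081, 0.1815]
ee_rot: [[-0.997, 0.0, 0.073], [-0.073, -0.0, -0.997], [-0.0, -1.0, 0.0]]
wrist_force: [1.5, -0.2, -0.7]
gripper_width: 0.533
```

```bash
python3 - <<'E'
from h import *
s=sense();print(s['tcp_pos'],s['wrist_force'],s['ee_rot'])
d=cap('side'); cv2.imwrite('pics/s5.png',cv2.resize(d['image'][130:310,220:380,::-1],None,fx=3.3,fy=3.3,interpolation=3))
w=cap('wrist','w5.png')
np.save('w5.npy',w,allow_pickle=True);np.save('s5.npy',d,allow_pickle=True)
im=w['image']; hsv=cv2.cvtColor(im,cv2.COLOR_RGB2HSV); m=cv2.inRange(hsv,(10,120,100),(25,255,255)); m[:150]=0;m[265:]=0;m[:,:240]=0;m[:,390:]=0
z=s['tcp_pos'][2]-.0264+.0035
pts=[]
for v in range(170,232):
    xs=np.nonzero(m[v])[0]
    if len(xs)>5: pts+=[onz(w,xs.min()-.5,v,z)[:2],onz(w,xs.max()+.5,v,z)[:2]]
p=np.array(pts); A=np.c_[2*p,np.ones(len(p))]; q=np.linalg.lstsq(A,(p**2).sum(1),rcond=None)[0]; print(q[:2],np.sqrt(q[2]+q[:2]@q[:2]))
E
```

```text
[ 0.62227598 -0.0081167   0.18151784] [ 1.51695256 -0.20279944 -0.73787887] [[-9.97364144e-01  8.65910953e-05  7.25586432e-02]
 [-7.25586453e-02 -2.18020367e-05 -9.97364147e-01]
 [-8.47809278e-05 -9.99999996e-01  2.80275022e-05]]
[ 0.6213105  -0.00925876] 0.03620292707201291
```

View pics/s5.png

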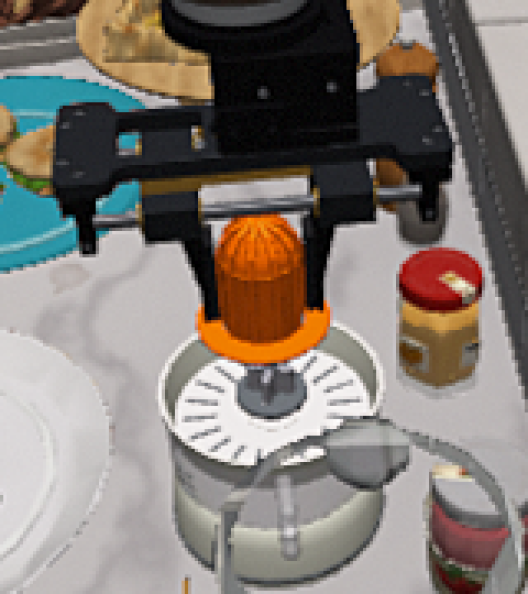

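View pics/w5.png

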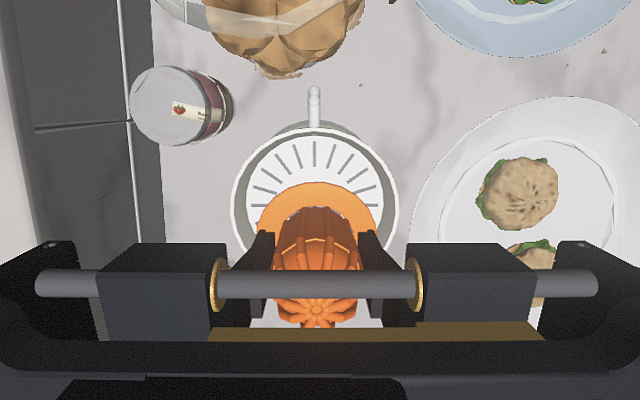

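carry_out --steps '[[[0.08,-0.13,-0.5,0,0,0],[0.08,-0.13,-1.2,0,0,0],[0.08,-0.13,-1.8,0,0,0],[0.08,-0.13,-2.2,0,0,0],[0.08,-0.13,-2.6,0,0,0],[0.08,-0.13,-3,0,0,0],[0.08,-0.13,-3.3,0,0,0],[0.08,-0.13,-3.5,0,0,0],[0.08,-0.13,-3.5,0,0,0]]]'

```text
time_s: 7.92
tcp_pos: [0.6231, -0.0105, 0.1465]
ee_rot: [[-0.997, 0.0, 0.071], [-0.071, 0.0, -0.997], [-0.0, -1.0, -0.0]]
wrist_force: [0.1, 0.4, -1.7]
gripper_width: 0.535
```

```bash
python3 - <<'E'
from h import *
s=sense();print(s['tcp_pos'],s['wrist_force'],s['moment'])
d=cap('side'); cv2.imwrite('pics/s6.png',cv2.resize(d['image'][130:310,220:380,::-1],None,fx=3.3,fy=3.3,interpolation=3))
E
```

```text
[ 0.62306811 -0.01047582  0.14651213] [ 0.08187195  0.40146694 -1.71457815] [ 0.10026695 -0.03995835 -0.01027896]
```

View pics/s6.png

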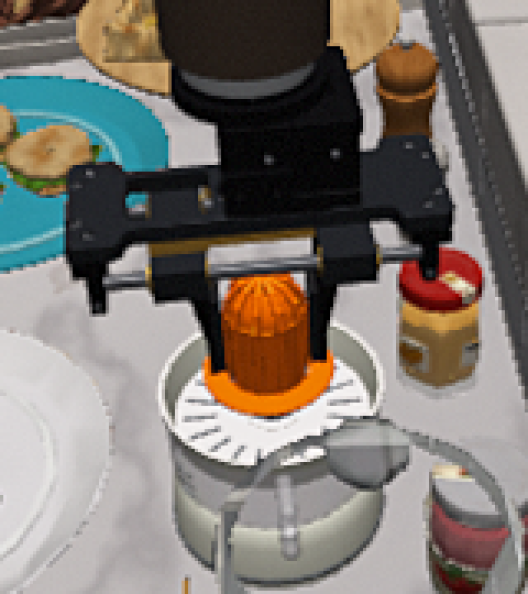

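carry_out --steps '[[[0,0,-0.3,0,0,0],[0,0,-0.5,0,0,0],[0,0,-0.65,0,0,0],[0,0,-0.8,0,0,0],[0,0,-0.8,0,0,0]]]'

```text
time_s: 8.6
tcp_pos: [0.6231, -0.0105, 0.1389]
ee_rot: [[-0.997, 0.001, 0.071], [-0.071, 0.0, -0.997], [-0.001, -1.0, 0.0]]
wrist_force: [1.1, 1.8, 1.5]
gripper_width: 0.541
```

```bash
python3 - <<'E'
from h import *
s=sense();print(s['tcp_pos'],s['wrist_force'],s['moment'])
E
```

```text
[ 0.62313771 -0.01047602  0.1388528 ] [1.10992373 1.76731922 1.48949615] [0.36093015 0.01649768 0.02590594]
```

carry_out --steps '[[[0,0,-0.1,0,0,0.05],[0,0,-0.1,0,0,0.1],[0,0,-0.1,0,0,0.15],[0,0,-0.1,0,0,0.2],[0,0,-0.1,0,0,0.2]]]'

```text
time_s: 9.22
tcp_pos: [0.6237, -0.0106, 0.1383]
ee_rot: [[-0.964, 0.002, 0.267], [-0.267, -0.0, -0.964], [-0.002, -1.0, 0.001]]
wrist_force: [1.6, 0.6, 3.1]
gripper_width: 0.534
```

```bash
python3 - <<'E'
from h import *
s=sense();print(s['tcp_pos'],s['wrist_force'],s['moment'])
E
```

```text
[ 0.62374906 -0.01061192  0.13828148] [1.5973036  0.5612367  3.13040859] [ 0.08888129 -0.28041788 -0.01612546]
```

Still unmeshed (push up about 4.5 N). Continue turning.

carry_out --steps '[[[0,0,0,0,0,0.05],[0,0,0,0,0,0.1],[0,0,0,0,0,0.15],[0,0,0,0,0,0.2],[0,0,0,0,0,0.2]]]'

```text
time_s: 9.85
tcp_pos: [0.6238, -0.0104, 0.1382]
ee_rot: [[-0.892, 0.002, 0.453], [-0.453, 0.0, -0.892], [-0.002, -1.0, 0.001]]
wrist_force: [1.8, 1.3, 2.5]
gripper_width: 0.537
```

```bash
python3 - <<'E'
from h import *
s=sense();print(s['tcp_pos'],s['wrist_force'],s['moment'],s['joints'][5])
E
```

```text
[ 0.6237873  -0.01040553  0.13817645] [1.79215122 1.27618849 2.46380093] [ 0.30794858 -0.49393376 -0.03354709] 13.022704072792491
```

carry_out --steps '[[[0,0,0,0,0,0.05],[0,0,0,0,0,0.1],[0,0,0,0,0,0.15],[0,0,0,0,0,0.2],[0,0,0,0,0,0.2]]]'

```text
time_s: 10.48
tcp_pos: [0.6235, -0.0103, 0.1379]
ee_rot: [[-0.784, 0.002, 0.621], [-0.621, 0.0, -0.784], [-0.001, -1.0, 0.001]]
wrist_force: [2.1, 1.7, 2.2]
gripper_width: 0.54
```

```bash
python3 - <<'E'
from h import *
s=sense();print(s['tcp_pos'],s['wrist_force'],s['moment'],s['joints'][5])
E
```

```text
[ 0.62346654 -0.01028057  0.13793576] [2.06239943 1.73346463 2.1752684 ] [ 0.61687661 -0.40443382  0.02486669] 24.461708015528792
```

carry_out --steps '[[[0,0,0,0,0,0.05],[0,0,0,0,0,0.1],[0,0,0,0,0,0.15],[0,0,0,0,0,0.2],[0,0,0,0,0,0.2]]]'

```text
time_s: 11.1
tcp_pos: [0.6227, -0.0106, 0.1376]
ee_rot: [[-0.645, -0.0, 0.764], [-0.764, -0.0, -0.645], [0.0, -1.0, -0.0]]
wrist_force: [1.2, 0.8, 2.2]
gripper_width: 0.538
```

```bash
python3 - <<'E'
from h import *
s=sense();print(s['tcp_pos'],s['wrist_force'],s['moment'],s['joints'][5])
w=cap('wrist','w7.png')
d=cap('side'); cv2.imwrite('pics/s7.png',cv2.resize(d['image'][130:310,220:380,::-1],None,fx=3.3,fy=3.3,interpolation=3))
E
```

```text
[ 0.6227288  -0.01058474  0.13758448] [1.21432802 0.81484541 2.2435989 ] [ 0.38267468  0.00828254 -0.01889656] 35.91183622672179
```

View pics/w7.png

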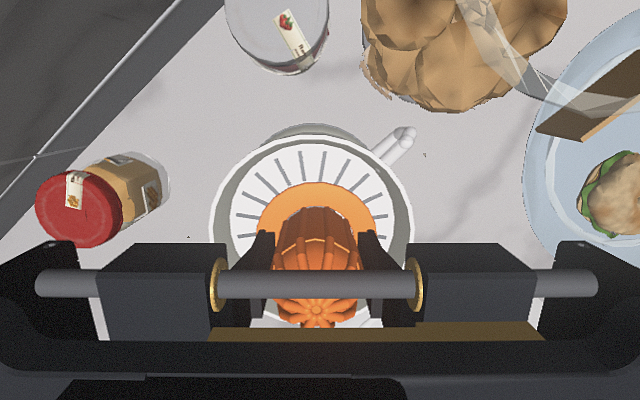

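View pics/s7.png

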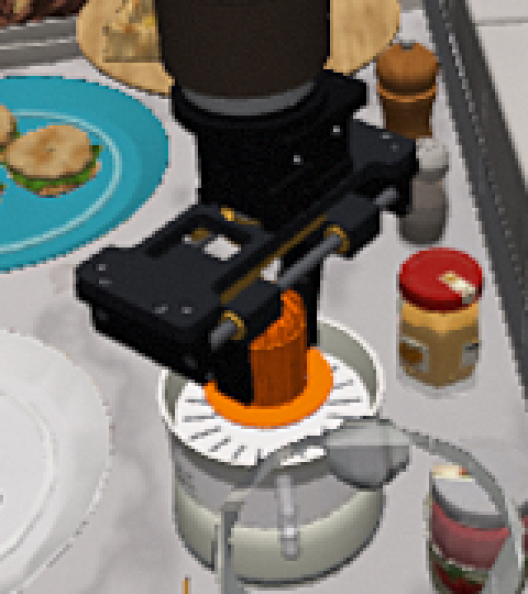

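carry_out --steps '[[[0,0,0,0,0,-0.1],[0,0,0,0,0,-0.2],[0,0,0,0,0,-0.3],[0,0,0,0,0,-0.4],[0,0,0,0,0,-0.5],[0,0,0,0,0,-0.6],[0,0,0,0,0,-0.7],[0,0,0,0,0,-0.8],[0,0,0,0,0,-0.85],[0,0,0,0,0,-0.9],[0,0,0,0,0,-0.95],[0,0,0,0,0,-0.95]]]'

```text
time_s: 12.7
tcp_pos: [0.6218, -0.0096, 0.137]
ee_rot: [[-0.997, -0.002, -0.08], [0.08, 0.001, -0.997], [0.002, -1.0, -0.001]]
wrist_force: [0.8, 2.2, 2.2]
gripper_width: 0.537
```

```bash
python3 - <<'E'
from h import *
s=sense();print(s['tcp_pos'],s['wrist_force'],s['moment'],s['joints'][5])
E
```

```text
[ 0.621848   -0.00955399  0.13698191] [0.8353972  2.24991866 2.17128975] [ 0.62521743  0.02108867 -0.04442663] -18.499397316466972
```

carry_out --steps '[[[0,0,0,0,0,-0.05],[0,0,0,0,0,-0.1],[0,0,0,0,0,-0.15],[0,0,0,0,0,-0.2],[0,0,0,0,0,-0.2]]]'

```text
time_s: 13.32
tcp_pos: [0.6225, -0.0104, 0.1372]
ee_rot: [[-0.961, -0.001, -0.276], [0.276, 0.0, -0.961], [0.001, -1.0, 0.0]]
wrist_force: [-0.5, 3.2, 2.0]
gripper_width: 0.538
```

```bash
python3 - <<'E'
from h import *
s=sense();print(s['tcp_pos'],s['wrist_force'],s['moment'],s['joints'][5])
E
```

```text
[ 0.62247321 -0.01044141  0.1372321 ] [-0.54403347  3.2390848   2.02211464] [0.72548563 0.13719678 0.12532367] -29.885162784579357
```

carry_out --steps '[[[0,0,0,0,0,-0.05],[0,0,0,0,0,-0.1],[0,0,0,0,0,-0.15],[0,0,0,0,0,-0.2],[0,0,0,0,0,-0.2]]]'

```text
time_s: 13.95
tcp_pos: [0.6225, -0.0108, 0.1375]
ee_rot: [[-0.888, -0.001, -0.46], [0.46, -0.0, -0.888], [0.001, -1.0, 0.001]]
wrist_force: [0.5, 0.5, 2.5]
gripper_width: 0.534
```

```bash
python3 - <<'E'
from h import *
s=sense();print(s['tcp_pos'],s['wrist_force'],s['moment'],s['joints'][5])
E
```

```text
[ 0.62250018 -0.0108093   0.13745764] [0.45977787 0.50266567 2.51626679] [0.39290044 0.25551073 0.02210138] -41.286222851257484
```

carry_out --steps '[[[0,0,-0.1,0,0,-0.05],[0,0,-0.1,0,0,-0.1],[0,0,-0.1,0,0,-0.15],[0,0,-0.1,0,0,-0.2],[0,0,-0.1,0,0,-0.2]]]'

```text
time_s: 14.58
tcp_pos: [0.622, -0.0109, 0.1364]
ee_rot: [[-0.779, -0.002, -0.627], [0.627, -0.0, -0.779], [0.001, -1.0, 0.002]]
wrist_force: [-2.7, 1.8, 4.3]
gripper_width: 0.536
```

```bash
python3 - <<'E'
from h import *
s=sense();print(s['tcp_pos'],s['wrist_force'],s['moment'],s['joints'][5])
E
```

```text
[ 0.62203574 -0.01085114  0.1363675 ] [-2.74803592  1.769168    4.3347348 ] [0.32908103 0.71896327 0.00570172] -52.715130069381466
```

carry_out --steps '[[[0,0,0,0,0,-0.05],[0,0,0,0,0,-0.1],[0,0,0,0,0,-0.15],[0,0,0,0,0,-0.2],[0,0,0,0,0,-0.2]]]'

```text
time_s: 15.2
tcp_pos: [0.6219, -0.0104, 0.1362]
ee_rot: [[-0.639, -0.002, -0.769], [0.769, 0.0, -0.639], [0.002, -1.0, 0.002]]
wrist_force: [-4.3, 2.5, 3.1]
gripper_width: 0.538
```

```bash
python3 - <<'E'
from h import *
s=sense();print(s['tcp_pos'],s['wrist_force'],s['moment'],s['joints'][5])
w=cap('wrist','w8.png')
d=cap('side'); cv2.imwrite('pics/s8.png',cv2.resize(d['image'][130:310,220:380,::-1],None,fx=3.3,fy=3.3,interpolation=3))
E
```

```text
[ 0.62193941 -0.01042917  0.1362091 ] [-4.33741801  2.45057152  3.12017432] [0.93055792 1.10122631 0.03640423] -64.1566119471807
```

View pics/w8.png

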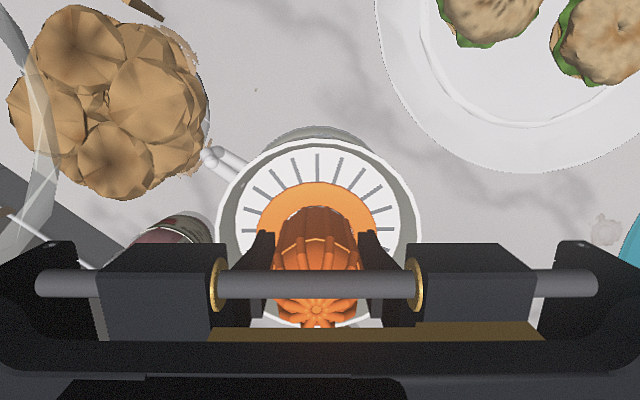

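View pics/s8.png

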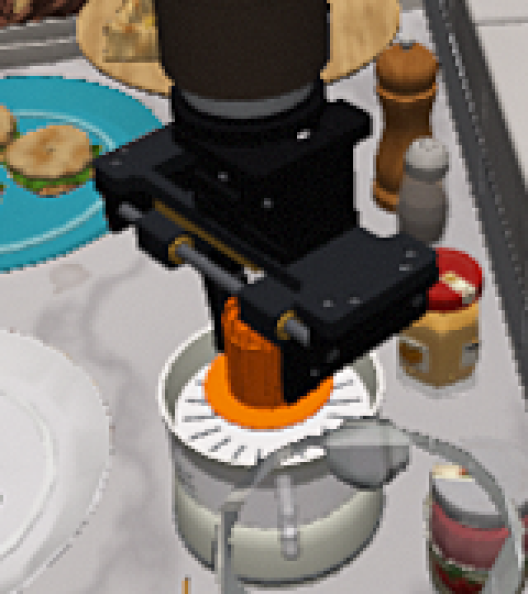

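```bash
cat > m.py <<'E'
from h import *
def circ(p):
    p=np.array(p)
    for _ in range(6):
        A=np.c_[2*p,np.ones(len(p))]; q=np.linalg.lstsq(A,(p**2).sum(1),rcond=None)[0]; R=np.sqrt(q[2]+q[:2]@q[:2])
        e=abs(np.hypot(*(p-q[:2]).T)-R); k=e<max(.0008,2*np.median(e)); 
        if k.all(): break
        p=p[k]
    return q[:2],R,len(p),e.mean()
def skirt(w,z):
    hsv=cv2.cvtColor(w['image'],cv2.COLOR_RGB2HSV); m=cv2.inRange(hsv,(10,120,100),(25,255,255)); m[:170]=0;m[232:]=0;m[:,:250]=0;m[:,385:]=0
    pts=[]
    for v in range(172,232):
        xs=np.nonzero(m[v])[0]
        if len(xs)>5: pts+=[onz(w,xs.min()-.5,v,z)[:2],onz(w,xs.max()+.5,v,z)[:2]]
    return circ(pts)
def rim(w,c0,z=.109):
    # outer edge of white rim: rays from centre outward; last bright->dark gradient near r=.058..0.066 on plane z
    g=cv2.cvtColor(w['image'],cv2.COLOR_RGB2GRAY).astype(np.float32); pts=[]
    for a in np.arange(0,360,2):
        rr=np.arange(.050,.072,.0002); u=np.array([np.cos(np.radians(a)),np.sin(np.radians(a))])
        px=np.array([proj(w,[*(c0+r_*u),z]) for r_ in rr],np.float32)
        if px[:,1].max()>238 or px.min()<0: continue
        val=cv2.remap(g,px[None,:,0],px[None,:,1],1)[0]
        pk=np.argmax(val*(val>225)) if (val>225).any() else None
        b=np.nonzero(val>215)[0]
        if len(b)==0: continue
        i=b[-1]
        if i<len(rr)-3: pts.append(c0+rr[i]*u)
    return circ(pts) if len(pts)>10 else None
E
python3 - <<'E'
from m import *
w1=np.load('w1.npy',allow_pickle=True).item(); w5=np.load('w5.npy',allow_pickle=True).item()
c0=np.array([.6225,-.010])
print('w1',rim(w1,c0)); print('w5',rim(w5,c0),skirt(w5,.1815-.0229))
w=cap('wrist'); s=sense(); print('now',rim(w,c0),skirt(w,s['tcp_pos'][2]-.0229),s['tcp_pos'],s['ee_rot'][:,0])
E
```

```text
w1 (array([ 0.62273221, -0.00862895]), np.float64(0.06333165171603117), 94, np.float64(0.0001448042494683297))
w5 (array([ 0.62274283, -0.00863509]), np.float64(0.06344708610416833), 105, np.float64(0.0001416963641993933)) (array([ 0.62130991, -0.00925061]), np.float64(0.03620669573860938), 98, np.float64(0.0001469499674637581))
now (array([ 0.62277116, -0.00872537]), np.float64(0.06333180598835902), 84, np.float64(0.00014683651415249528)) (array([ 0.6209536 , -0.01157113]), np.float64(0.0362124382759809), 98, np.float64(0.00013604792494432773)) [ 0.62199525 -0.01043963  0.13617609] [-0.6386585   0.76948878  0.00153046]
```

```bash
python3 - <<'E'
from m import *
def disc(w,c0,z=.104):
    g=cv2.cvtColor(w['image'],cv2.COLOR_RGB2GRAY).astype(np.float32); pts=[]
    for a in np.arange(0,360,3):
        rr=np.arange(.014,.027,.0002); u=np.array([np.cos(np.radians(a)),np.sin(np.radians(a))])
        px=np.array([proj(w,[*(c0+r_*u),z]) for r_ in rr],np.float32)
        if px[:,1].max()>262: continue
        val=cv2.remap(g,px[None,:,0],px[None,:,1],1)[0]; b=np.nonzero(val<190)[0]
        if len(b) and b[-1]<len(rr)-3: pts.append(c0+rr[b[-1]]*u)
    return circ(pts)
w1=np.load('w1.npy',allow_pickle=True).item(); w2=np.load('w2.npy',allow_pickle=True).item()
print(disc(w1,np.array([.6225,-.009])), disc(w2,np.array([.6225,-.009])), rim(w2,np.array([.6225,-.009])))
s=sense(); w=cap('wrist'); R=s['ee_rot']
# camera in tool frame now vs w1
for n,d in(('w1',w1),('now',w)):
    c,v=ray(d,320,200); print(n,c,v)
c,v=ray(w,320,200); print(R.T@(c-s['tcp_pos']),R.T@v)
c,v=ray(w1,320,200); R1=np.array([[-.998,0,.069],[-.069,0,-.998],[0,-1,0]]); print(R1.T@(c-np.array([.61909,-.06036,.26692])))
# skirt from side camera
d=cap('side'); hs=cv2.cvtColor(d['image'],cv2.COLOR_RGB2HSV); m=cv2.inRange(hs,(3,170,120),(22,255,255)); m[:215]=0;m[265:]=0;m[:,:270]=0;m[:,330:]=0
ys,xs=np.nonzero(m); zz=s['tcp_pos'][2]-.0264+.0018
print(xs.min(),xs.max(),ys.min(),ys.max())
pts=[]
for v in range(ys.max()-8,ys.max()+1):
    x=np.nonzero(m[v])[0]
    if len(x)>3: pts+=[onz(d,x.min()-.5,v,zz)[:2],onz(d,x.max()+.5,v,zz)[:2]]
print('side skirt',circ(pts))
E
```

```text
(array([ 0.62269292, -0.00982761]), np.float64(0.02080479445189065), 108, np.float64(0.00025124073595967554)) (array([ 0.6225786 , -0.00801444]), np.float64(0.020470233736979482), 62, np.float64(0.0001345701884814853)) (array([ 0.62270776, -0.00922338]), np.float64(0.06341815024330766), 91, np.float64(0.00013859627739461428))
w1 [ 0.62334293 -0.13993193  0.41518053] [-0.03351608  0.29340799 -0.95554918]
now [ 0.56096146 -0.06165507  0.28462842] [ 0.21699271  0.19831487 -0.9559661 ]
[-0.00020276 -0.14832217  0.07991703] [ 0.01255376  0.95550442 -0.29519404]
[ 0.00124604 -0.14826053  0.07970624]
282 320 220 259
side skirt (array([ 0.62140576, -0.01135424]), np.float64(0.03551083523950331), 18, np.float64(0.00031663318093053464))
```

```bash
python3 - <<'E'
from m import *
d=cap('side'); cv2.imwrite('pics/s9.png',cv2.resize(d['image'][205:300,255:350,::-1],None,fx=6,fy=6,interpolation=3))
for c in [(.6227,-.0087)]:
    g=cv2.cvtColor(d['image'],cv2.COLOR_RGB2GRAY).astype(np.float32); 
    for lab,z,rng,thr in(('rim',.109,(.052,.072),195),):
        pts=[]
        for a in np.arange(0,360,3):
            rr=np.arange(*rng,.0002); u=np.array([np.cos(np.radians(a)),np.sin(np.radians(a))])
            px=np.array([proj(d,[*(np.array(c)+r_*u),z]) for r_ in rr],np.float32)
            val=cv2.remap(g,px[None,:,0],px[None,:,1],1)[0]; b=np.nonzero(val>thr)[0]
            if len(b) and b[-1]<len(rr)-3: pts.append(np.array(c)+rr[b[-1]]*u)
        print(lab,circ(pts))
E
```

```text
rim (array([ 0.62284345, -0.0067061 ]), np.float64(0.0643907342828332), 54, np.float64(0.0002699860806627911))
```

View pics/s9.png

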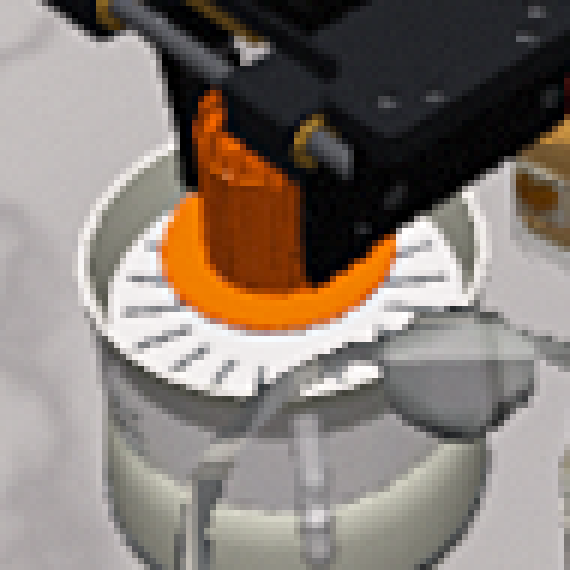

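carry_out --steps '[[[0,0,0.5,0,0,0],[0,0,0.5,0,0,0],[0,0,0.5,0,0,0]]]'

```text
time_s: 15.88
tcp_pos: [0.6236, -0.0104, 0.1415]
ee_rot: [[-0.638, 0.001, -0.77], [0.77, 0.0, -0.638], [-0.001, -1.0, -0.001]]
wrist_force: [-0.7, 2.9, -0.1]
gripper_width: 0.537
```

```bash
cat > st.py <<'E'
from m import *
s=sense();print(s['tcp_pos'].round(4),s['wrist_force'].round(1),s['moment'].round(2),s['joints'][5].round(1))
w=cap('wrist'); a=rim(w,np.array([.6227,-.0087])); b=skirt(w,s['tcp_pos'][2]-.0229)
print('rim',a[0],'skirt',b[0],'need',a[0]-b[0])
E
python3 st.py
```

```text
[ 0.6236 -0.0104  0.1415] [-0.7  2.9 -0.1] [1.04 0.2  0.01] -64.2
rim [ 0.62275117 -0.0087203 ] skirt [ 0.6226166  -0.01154586] need [0.00013457 0.00282556]
```

carry_out --steps '[[[0.1,0.2,0,0,0,0],[0.1,0.2,0,0,0,0],[0.1,0.2,0,0,0,0]]]'

```text
time_s: 16.3
tcp_pos: [0.6239, -0.0089, 0.1414]
ee_rot: [[-0.638, -0.0, -0.77], [0.77, -0.0, -0.638], [-0.0, -1.0, 0.0]]
wrist_force: [-0.6, -0.7, -0.6]
gripper_width: 0.533
```

```bash
python3 st.py
```

```text
[ 0.6239 -0.0089  0.1414] [-0.6 -0.7 -0.6] [-0.    0.06 -0.01] -64.4
rim [ 0.62273751 -0.00872754] skirt [ 0.62287594 -0.01014819] need [-0.00013843  0.00142064]
```

carry_out --steps '[[[0,0.05,-0.2,0,0,0],[0,0.05,-0.4,0,0,0],[0,0.05,-0.4,0,0,0.05],[0,0.05,-0.4,0,0,0.1],[0,0.05,-0.4,0,0,0.15],[0,0.05,-0.4,0,0,0.2],[0,0.05,-0.4,0,0,0.2]]]'

```text
time_s: 17.23
tcp_pos: [0.6246, -0.0079, 0.1383]
ee_rot: [[-0.778, 0.002, -0.628], [0.628, 0.0, -0.778], [-0.001, -1.0, -0.001]]
wrist_force: [-0.0, -0.1, 2.6]
gripper_width: 0.534
```

```bash
python3 st.py
```

```text
[ 0.6246 -0.0079  0.1383] [-0.  -0.1  2.6] [ 0.07 -0.06 -0.07] -53.0
rim [ 0.62273106 -0.0087207 ] skirt [ 0.62361099 -0.00911698] need [-0.00087993  0.00039628]
```

carry_out --steps '[[[-0.05,0,-0.05,0,0,0.05],[-0.05,0,-0.05,0,0,0.1],[-0.05,0,-0.05,0,0,0.15],[-0.05,0,-0.05,0,0,0.2],[-0.05,0,-0.05,0,0,0.2]]]'

```text
time_s: 17.9
tcp_pos: [0.6239, -0.0079, 0.1374]
ee_rot: [[-0.887, 0.001, -0.462], [0.462, 0.0, -0.887], [-0.001, -1.0, -0.001]]
wrist_force: [1.0, 1.0, 2.3]
gripper_width: 0.536
```

```bash
python3 st.py
```

```text
[ 0.6239 -0.0079  0.1374] [1.  1.  2.3] [ 0.18 -0.11 -0.03] -41.6
rim [ 0.62277719 -0.00871212] skirt [ 0.62291256 -0.00912997] need [-0.00013538  0.00041785]
```

carry_out --steps '[[[0,0,0,0,0,0.05],[0,0,0,0,0,0.1],[0,0,0,0,0,0.15],[0,0,0,0,0,0.2],[0,0,0,0,0,0.2]]]'

```text
time_s: 18.58
tcp_pos: [0.6226, -0.0082, 0.1361]
ee_rot: [[-0.961, -0.002, -0.277], [0.277, -0.0, -0.961], [0.002, -1.0, 0.001]]
wrist_force: [-1.1, 0.2, -1.1]
gripper_width: 0.535
```

```bash
python3 st.py
```

```text
[ 0.6226 -0.0082  0.1361] [-1.1  0.2 -1.1] [-0.02  0.11  0.04] -30.2
rim [ 0.62275135 -0.00868421] skirt [ 0.62151879 -0.00932896] need [0.00123256 0.00064474]
```

carry_out --steps '[[[0.05,0.03,-0.1,0,0,0.02],[0.05,0.03,-0.2,0,0,0.02],[0.05,0.03,-0.3,0,0,0.02],[0.05,0.03,-0.4,0,0,0.02],[0.05,0.03,-0.4,0,0,0.02]]]'

```text
time_s: 19.25
tcp_pos: [0.6238, -0.0078, 0.1329]
ee_rot: [[-0.967, -0.0, -0.256], [0.256, -0.0, -0.967], [0.0, -1.0, 0.0]]
wrist_force: [-0.0, 0.2, -0.6]
gripper_width: 0.53
```

```bash
python3 st.py
```

```text
[ 0.6238 -0.0078  0.1329] [-0.   0.2 -0.6] [ 0.04  0.06 -0.01] -29.0
rim [ 0.62275923 -0.00860594] skirt [ 0.62284407 -0.00887393] need [-8.48442341e-05  2.67988047e-04]
```

carry_out --steps '[[[0,0,-0.1,0,0,0],[0,0,-0.2,0,0,0],[0,0,-0.3,0,0,0],[0,0,-0.3,0,0,0]]]'

```text
time_s: 19.8
tcp_pos: [0.6239, -0.0078, 0.1303]
ee_rot: [[-0.967, 0.0, -0.256], [0.256, -0.0, -0.967], [-0.0, -1.0, 0.0]]
wrist_force: [-0.7, -0.5, 1.7]
gripper_width: 0.537
```

```bash
python3 st.py
```

```text
[ 0.6239 -0.0078  0.1303] [-0.7 -0.5  1.7] [0.09 0.29 0.08] -29.0
rim [ 0.62273591 -0.00870376] skirt [ 0.62291451 -0.00894422] need [-0.0001786   0.00024045]
```

carry_out --steps '[[[0,0,-0.2,0,0,0],[0,0,-0.4,0,0,0],[0,0,-0.6,0,0,0],[0,0,-0.7,0,0,0],[0,0,-0.7,0,0,0]]]'

```text
time_s: 20.48
tcp_pos: [0.6241, -0.0078, 0.1235]
ee_rot: [[-0.967, 0.0, -0.256], [0.256, -0.0, -0.967], [-0.0, -1.0, -0.0]]
wrist_force: [-1.4, 1.0, 6.3]
gripper_width: 0.534
```

```bash
python3 st.py
```

```text
[ 0.6241 -0.0078  0.1235] [-1.4  1.   6.3] [ 0.13  0.76 -0.02] -29.0
rim [ 0.6227444 -0.0086825] skirt [ 0.62300548 -0.00895823] need [-0.00026107  0.00027573]
```

carry_out --steps '[[[0,0,-0.1,0,0,0],[0,0,-0.2,0,0,0],[0,0,-0.25,0,0,0],[0,0,-0.25,0,0,0],[0,0,-0.25,0,0,0]]]'

```text
time_s: 21.15
tcp_pos: [0.6241, -0.0078, 0.1225]
ee_rot: [[-0.967, 0.001, -0.256], [0.256, -0.0, -0.967], [-0.001, -1.0, 0.0]]
wrist_force: [-3.9, 1.5, 10.9]
gripper_width: 0.536
```

```bash
python3 st.py; python3 - <<'E'
from m import *
d=cap('side'); cv2.imwrite('pics/s10.png',cv2.resize(d['image'][130:310,220:380,::-1],None,fx=3.3,fy=3.3,interpolation=3))
E
```

```text
[ 0.6241 -0.0078  0.1225] [-3.9  1.5 10.9] [0.36 1.45 0.01] -29.0
rim [ 0.62275822 -0.00865287] skirt [ 0.62305186 -0.00895105] need [-0.00029364  0.00029817]
```

View pics/s10.png

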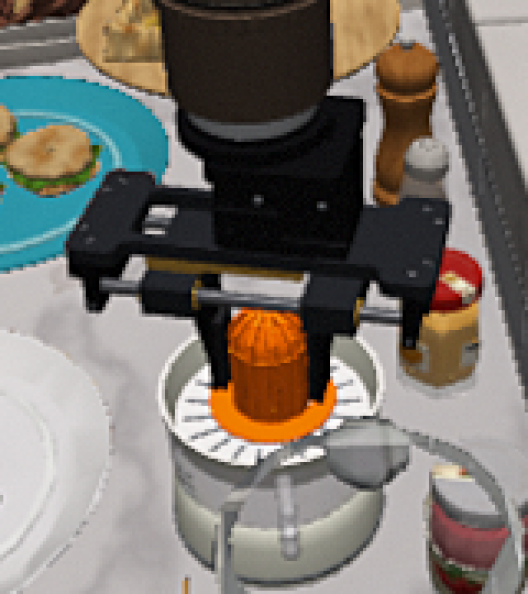

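carry_out --steps '[[[0,0,-0.1,0,0,0],[0,0,-0.1,0,0,0],[0,0,-0.1,0,0,0],[0,0,-0.1,0,0,0],[0,0,-0.1,0,0,0],[0,0,-0.1,0,0,0],[0,0,-0.1,0,0,0],[0,0,-0.1,0,0,0]]]'

```text
time_s: 22.25
tcp_pos: [0.6241, -0.0078, 0.1224]
ee_rot: [[-0.967, 0.001, -0.255], [0.255, -0.001, -0.967], [-0.002, -1.0, 0.0]]
wrist_force: [-7.0, 1.4, 15.1]
gripper_width: 0.539
```

```bash
python3 st.py; python3 - <<'E'
from h import *
t=cap('top')
# bystanders now vs start
a=cv2.imread('pics/top0.png')[:,:,::-1]
for n,(x0,x1,y0,y1) in dict(mill=(210,250,155,200),salt=(248,275,160,192),honey=(312,348,158,200),jam=(400,436,155,200)).items():
    print(n,np.abs(a[y0:y1,x0:x1].astype(int)-t['image'][y0:y1,x0:x1]).mean().round(1))
cv2.imwrite('pics/t9.png',t['image'][:,:,::-1])
E
```

```text
[ 0.6241 -0.0078  0.1224] [-7.   1.4 15.1] [0.46 1.95 0.01] -29.0
rim [ 0.62277759 -0.00856896] skirt [ 0.62309632 -0.00891515] need [-0.00031873  0.00034619]
mill 3.8
salt 4.4
honey 7.7
jam 40.7
```

View pics/t9.png

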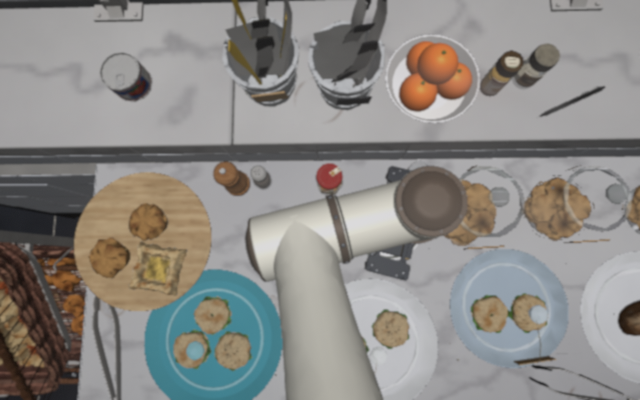

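```bash
python3 -c "
from h import *
d=cap('side');a=cv2.imread('pics/side0.png')[:,:,::-1]
print('jam side diff',np.abs(a[270:315,350:384].astype(int)-d['image'][270:315,350:384]).mean())
print(ticket.finish_job()); s=sense(); print(s['tcp_pos'],s['wrist_force'],s['time_s'])"
```

```text
jam side diff 11.469063180827886
the job is handed in; nothing more can be done
None
the job is handed in; nothing more can be done
```

The reamer cone is on the juicer with its splines meshed, and it is pressed against the bottom stop of the start switch. I handed the job in at about 22 s with the gripper still closed on the cone and pushing down.

- **Meshing:** The first sweep, about 45° each way, did not mesh because the cone sat about 3 mm off the spindle axis. I measured the dish rim and the cone's skirt in the same wrist picture and re-centred until the sideways force was near zero. The cone then dropped in on the next sweep: the upward push vanished, and it went down freely to its home height (tool at 0.1303 m, expected 0.1304 m).
- **Switch:** I pressed it a further 7.9 mm, against 8 mm of nominal travel. Over the last 1 mm of commanded push the cone moved only 0.1 mm, while the wrist's vertical force rose from 10.9 to 15.1 N. That shows it was on the stop. The sideways force there had grown to about 7 N, and the grip was steady at about 47 mm opening.
- **Bystanders:** In the top view the mill, shaker and honey jar match their starting picture, and nothing touched them. The arm hides the jam jar from above. In the side view its patch differed from the start by 11 grey levels, more than the others in the top view. It looks in place in the last side picture, and the gripper stayed well above it, but I did not confirm its position as firmly.

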